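Close up the row of tealights against the holder's end block

TASK

Five tealights stand touching in a row in the groove of the long oak candle holder. Put the fingertips behind the last one, at the open end, and push the whole row gently along the groove as one train until the leading tealight stands against the end block with no gaps in the row, so that the open end is free for more candles. Push only on the last tealight, do not lift or tip any, and leave the spare tealights and everything else on the table where they are.

Things in the scene. Friction and masses are not known exactly. Their poses are not given: they have to be found in the camera images.
- holder: long oak candle holder, 390 x 90 mm, fixed. Origin: on the table under the middle of the groove; x runs along the groove to the end block, y across, z up. The groove is 42 mm wide, from x = -180 mm (open end) to +180 mm (end block); its dark floor is 16 mm above the table, its side walls 6 mm higher (22 mm above the table): a tealight in it stands 18 mm proud of the walls.
- end_block_face (a point): the middle of the end block's face that stops the row: at the end of the groove, 12 mm above the groove floor, 28 mm above the table. Axes as the holder's (x points on into the block). The block is 30 mm thick, 90 mm wide; its top is 50 mm above the table.
- tealight1_center (a point): The leading one of the row in the groove, nearest the end block: tealight, aluminium cup of white wax, 38.5 mm diameter, 24 mm high, about 25 g. Point: its centre, 12 mm above its underside. At the start the five stand touching, centres 38.6 mm apart, upright on the groove floor (centres 28 mm above the table), free to slide.
- tealight2_center (a point): Number 2 in the row, counted from the end block: tealight, aluminium cup of white wax, 38.5 mm diameter, 24 mm high, about 25 g. Point: its centre, 12 mm above its underside. 
- tealight3_center (a point): Number 3 in the row, counted from the end block: tealight, aluminium cup of white wax, 38.5 mm diameter, 24 mm high, about 25 g. Point: its centre, 12 mm above its underside. 
- tealight4_center (a point): Number 4 in the row, counted from the end block: tealight, aluminium cup of white wax, 38.5 mm diameter, 24 mm high, about 25 g. Point: its centre, 12 mm above its underside. 
- tealight5_center (a point): The last one of the row in the groove, nearest the holder's open end: the one to push on: tealight, aluminium cup of white wax, 38.5 mm diameter, 24 mm high, about 25 g. Point: its centre, 12 mm above its underside. 
- spare1_center (a point): Spare, not part of the row, standing loose on the table between the holder and the robot: tealight, aluminium cup of white wax, 38.5 mm diameter, 24 mm high, about 25 g. Point: its centre, 12 mm above its underside. Leave alone.
- spare2_center (a point): Spare, not part of the row, standing loose on the table between the holder and the robot: tealight, aluminium cup of white wax, 38.5 mm diameter, 24 mm high, about 25 g. Point: its centre, 12 mm above its underside. Leave alone.
- spare3_center (a point): Spare, not part of the row, standing loose on the table between the holder and the robot: tealight, aluminium cup of white wax, 38.5 mm diameter, 24 mm high, about 25 g. Point: its centre, 12 mm above its underside. Leave alone.
- matchbox: green matchbox 53 x 36 x 15 mm lying loose on the table beyond the holder. Origin: centre of its underside. Leave alone.
- lighter: gas lighter with a dark blue handle and a long thin steel nose, 213 mm long over all, 24 mm wide, 18 mm high, lying loose along its own x beyond the holder. Origin: on the table near its middle. Leave alone.
- shell_dish: round shell dish of pebbles, 128 mm across, 30 mm high, loose on the table. Origin: centre of its underside. Leave alone.
Not all that is in view belongs to the job. Leave any purple or yellow look-alike of the part that bears tealight1_center alone.

How it is judged:
On the way:
1. the row is under way: pushed by the fingers on the last tealight, the leading one has moved on by at least 20 mm (contact force between the fingers and tealight5 above 0.05 N and distance of each of tealight1_center, tealight5_center from where it was at the start of the episode above 0.02 m), for 0.05 s.
At the end, for the whole second after the job is handed in: The leading tealight is within 3 mm of the end block, no gap between neighbours in the row is over 2 mm, all five stand upright on the groove floor (within 5 mm of its centre line, tilt under 0.08 rad) and at rest, and no other thing on the table has moved by more than 15 mm (x of tealight1_center in the frame of holder above 0.15775 m and distance between tealight1_center and tealight2_center below 0.0405 m and distance between tealight2_center and tealight3_center below 0.0405 m and distance between tealight3_center and tealight4_center below 0.0405 m and distance between tealight4_center and tealight5_center below 0.0405 m and y of tealight1_center in the frame of holder between -0.005 and 0.005 m and z of tealight1_center in the frame of holder between 0.025 and 0.031 m and angle between each of tealight1_center, tealight2_center, tealight3_center, tealight4_center, tealight5_center's own z axis and vertical below 0.08 rad and linear speed of each of tealight1, tealight2, tealight3, tealight4, tealight5 below 0.01 m/s and y of tealight2_center in the frame of holder between -0.005 and 0.005 m and z of tealight2_center in the frame of holder between 0.025 and 0.031 m and y of tealight3_center in the frame of holder between -0.005 and 0.005 m and z of tealight3_center in the frame of holder between 0.025 and 0.031 m and y of tealight4_center in the frame of holder between -0.005 and 0.005 m and z of tealight4_center in the frame of holder between 0.025 and 0.031 m and y of tealight5_center in the frame of holder between -0.005 and 0.005 m and z of tealight5_center in the frame of holder between 0.025 and 0.031 m and distance of each of spare1_center, spare2_center, spare3_center, matchbox, lighter, shell_dish from where it was at the start of the episode below 0.015 m); the robot touches nothing.
It fails at once if a tealight of the row is lifted (more than 8 mm) or tipped (more than 20 degrees) (z of any of tealight1_center, tealight2_center, tealight3_center, tealight4_center, tealight5_center in the frame of holder above 0.036 m or angle between any of tealight1_center, tealight2_center, tealight3_center, tealight4_center, tealight5_center's own z axis and vertical above 0.35 rad).
It fails at once if the row is pulled apart: a gap of more than 5 mm opens between two neighbours (distance between tealight1_center and tealight2_center above 0.0435 m or distance between tealight2_center and tealight3_center above 0.0435 m or distance between tealight3_center and tealight4_center above 0.0435 m or distance between tealight4_center and tealight5_center above 0.0435 m).
It fails at once if the fingers push on a tealight of the row other than the last (more than 1 N) (contact force between the fingers and tealight1 above 1 N or contact force between the fingers and tealight2 above 1 N or contact force between the fingers and tealight3 above 1 N or contact force between the fingers and tealight4 above 1 N).
It fails at once if the last tealight is pushed hard enough to dent its cup (more than 30 N) (contact force between the fingers and tealight5 above 30 N).
It fails at once if something that should be left alone is moved (more than 15 mm) (distance of any of spare1_center, spare2_center, spare3_center, matchbox, lighter, shell_dish from where it was at the start of the episode above 0.015 m).
It also fails if it takes over 38 s, if anything falls off the work surface, if the arm or the gripper's body presses on something with over 40 N, if the wrist force passes 120 N, or if a joint passes its speed limit or range.

ROBOT

A 7-joint arm with a two-finger parallel gripper is mounted at the origin on the work surface. World frame = base frame: x ahead of the robot, y to its left, z up, the work surface at z = 0. Lengths are in m, angles in rad, forces in N, time in s.
With the tool pointing down it reaches from about 0.4 to 0.9 m from the base axis. Payload 5.6 kg.
Tool frame: the origin (TCP) lies on the centre line of the jaws, within the pads' length; the fingertips stand 25 mm ahead of it and the grasp point (between the pads) lies 6 mm ahead of it; z points along the fingers, y is the direction in which the jaws open and shut (so a half turn about z gives the same grasp; the last joint's range is limited). The gripper opens to 92 mm and grips with 3 to 60 N. Pads are 20 mm wide; open, the fingers measure 128 mm over their backs; the gripper's body (75 mm by 189 mm) begins 69 mm behind the grasp point.
Start: joints at [1.065, 0.468, -0.012, 1.603, 0.006, 1.071, -0.056], TCP at [0.29, -0.582, 0.24] pointing down, gripper open.
Joint ranges: [-2.53, 2.53], [-0.31, 2.02], [-1.57, 1.55], [0.28, 2.44], [-1.29, 4.43], [0.15, 1.84], [-2.92, 2.92]. Speed limits (rad/s): [2.57, 2.57, 3.14, 3.14, 3.14, 3.14, 3.14].

INTERFACE

Orientations are given as a rotation vector (axis times angle).
In Python, from plant import arm gives the robot as it stands.
- The arm moves only by the tool carry_out, never from a script. Its argument "series" is a list of rows, each an object of numbers: "ax", "ay", "az": the turn, a rotation vector about the world's x, y, z in degrees; "tx", "ty", "tz": the shift along the world's x, y, z in mm; "hand": the opening, from 0 (shut) to 1 (fully open). A call has 1 to 5 rows; each row shifts and turns the commanded pose from where the row before left it; what a row does not reach is not made up. A row lasts 1/8 s, in which the tool goes at most 62.5 mm and 10.7 degrees, less where a joint would pass 70% of its speed; a pose out of reach is approached as far as the arm can. A call with a gripper value outside its range is refused whole. The fingers move at their own pace and stop on an object; "newtons" is the grip in N (left out, the last holds). Time passes only in rows, so rows that do not move let the fingers close. It gives the time, the measured TCP pose, the force and the opening at its end, in the units of the state.
- arm.get_obs(): the state, without advancing time (a new reading comes with each control period).
- arm.camera(name): name is "scene" or "top" or "wrist"; returns a dict with "frame" (420x560x3 uint8, red, green, blue), "depth" (420x560 float32, m along the optical axis (not along the pixel's ray), 0 where there is no reading), "vertical_fov" (degrees; the focal length in pixels is half the picture's height over the tangent of half this angle, whatever the lens; pixels are square), "cx", "cy" (the principal point, pixels), "world_from_camera" (4x4, takes a point from camera to world coordinates). Camera axes: x right, y up, looking along -z (the intrinsics and any distortion apply to the point x, -y, -z); pixel columns grow to the right and rows downward; lengths in m; the calibration is good to about 2 mm. A picture is of the moment at which its call begins.
- arm.finish_job(): hands the job in, once; it reports no verdict.
The state is a dict: "time": time; "q": joint angles; "joint_vel": joint speeds; "joint_efforts": joint torques, N m; "tcp_pos": TCP position; "ee_rot": TCP orientation; "force": force on the tool from outside, world axes, zero at the start; "ft_torque": the same for the moment, N m; "opening": finger opening in m.
Only numpy, scipy, OpenCV 4.12 (cv2) and the standard library are available. Lean on these libraries where they do the work, as an engineer would, in place of code of your own. Each camera call takes 0.05 s, during which the arm holds its last target.

## Working session

There is one attempt and no reset: what is moved stays moved. The work goes in short steps, Python scripts to look and compute and a tool call to move; the robot and the scene stay as the last step left them, time stands still between calls to the robot, and variables do not carry over. Pictures are saved under pics/ and viewed, and the job is handed in when it is done.

Besides the shell and the picture viewer there is one more tool, called by a JSON object that holds its "op" and its "data", one argument or row to a line. carry_out: Moves the arm, as the interface text tells. Its arguments: {"type":"object","properties":{"series":{"type":"array"},"newtons":{"type":"number"}},"required":["series"]}

```bash
mkdir -p pics; ls
cat > h.py <<'E'
import numpy as np, cv2, pickle
from plant import arm
def snap(n,f):
    c=arm.camera(n); cv2.imwrite('pics/'+f,c['frame'][:,:,::-1]); pickle.dump(c,open('pics/'+f+'.pkl','wb')); return c
def ray(c,u,v):
    H=c['frame'].shape[0]; f=H/2/np.tan(np.radians(c['vertical_fov'])/2)
    d=np.array([(u-c['cx'])/f,-(v-c['cy'])/f,-1]); T=np.array(c['world_from_camera'])
    return T[:3,3],T[:3,:3]@d
def onz(c,u,v,z):
    o,d=ray(c,u,v); return o+d*(z-o[2])/d[2]
E
python3 - <<'E'
from h import *
for n in ['scene','top','wrist']:
    c=snap(n,n+'0.png'); print(n,[k for k in c],c['vertical_fov'],c['cx'],c['cy'],np.round(c['world_from_camera'],3).tolist())
    print({k:v for k,v in c.items() if k not in('frame','depth','world_from_camera')})
print(arm.get_obs())
E
```

```text
pics
scene ['frame', 'depth', 'vertical_fov', 'cx', 'cy', 'world_from_camera'] 43.52880296014123 282.535078781419 203.7369693974654 [[0.748, -0.453, 0.484, 1.049], [0.663, 0.503, -0.555, -0.423], [0.008, 0.736, 0.677, 0.725], [0.0, 0.0, 0.0, 1.0]]
{'vertical_fov': 43.52880296014123, 'cx': 282.535078781419, 'cy': 203.7369693974654}
top ['frame', 'depth', 'vertical_fov', 'cx', 'cy', 'world_from_camera'] 49.4634313412502 277.6902356986863 202.6377688070283 [[-0.03, 0.991, -0.129, 0.421], [-1.0, -0.03, 0.005, 0.158], [0.001, 0.129, 0.992, 1.142], [0.0, 0.0, 0.0, 1.0]]
{'vertical_fov': 49.4634313412502, 'cx': 277.6902356986863, 'cy': 202.6377688070283}
wrist ['frame', 'depth', 'vertical_fov', 'cx', 'cy', 'world_from_camera'] 64.32377480645495 281.16985148565885 210.6371649073568 [[0.446, 0.868, 0.221, 0.352], [-0.895, 0.432, 0.108, -0.551], [-0.002, -0.246, 0.969, 0.383], [0.0, 0.0, 0.0, 1.0]]
{'vertical_fov': 64.32377480645495, 'cx': 281.16985148565885, 'cy': 210.6371649073568}
{'time': 0.15, 'q': array([ 1.06498775,  0.46819907, -0.01161848,  1.60337482,  0.00599505,
        1.07137513, -0.05626492]), 'joint_vel': array([-1.49560460e-03, -3.26664463e-03, -9.12815813e-04, -2.79176276e-03,
        9.81984274e-05,  5.27809701e-04,  1.03228453e-04]), 'joint_efforts': array([ 9.69484099e-04, -5.20947719e+01, -1.20575677e-02, -2.43973750e+01,
       -5.65490895e-02,  1.53055071e-02,  1.44932969e-04]), 'tcp_pos': array([ 0.28998203, -0.58129291,  0.23885887]), 'ee_rot': array([-3.05663186e+00, -7.20189288e-01,  6.12730762e-04]), 'force': array([-0.89272309, -0.88004936, -0.02873607]), 'ft_torque': array([-0.00118938,  0.03830849,  0.05872694]), 'opening': 0.09212479898975445}
```

View pics/scene0.png

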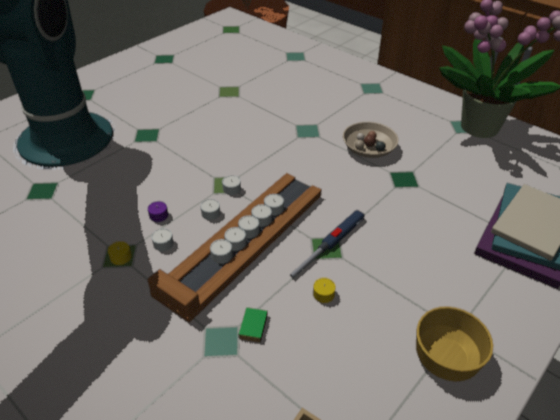

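View pics/top0.png

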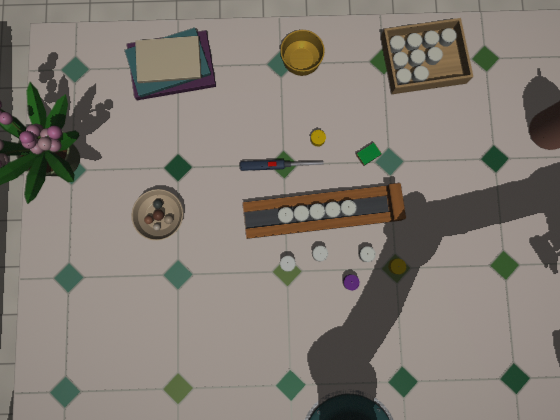

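The scene view shows the end block at the near-left end (175,290) and the open end at (290,185). In the top view the row runs x=286..348 px at y≈210, with the end block at (397,200), so the last tealight is the one at (286,215). Now I'll measure.

```bash
cat > m.py <<'E'
from h import *
def whites(c,z,box,thr=140):
    img=c['frame']; u0,v0,u1,v1=box
    hsv=cv2.cvtColor(img,cv2.COLOR_RGB2HSV)
    m=((hsv[...,2]>thr)&(hsv[...,1]<60)).astype(np.uint8)
    r=np.zeros_like(m); r[v0:v1,u0:u1]=m[v0:v1,u0:u1]
    return r
E
python3 - <<'E'
import pickle,cv2,numpy as np
for f,b in (('top0',(230,170,420,300)),('scene0',(130,160,340,330))):
    c=pickle.load(open(f'pics/{f}.png.pkl','rb'))
    im=c['frame'][b[1]:b[3],b[0]:b[2],::-1]
    im=cv2.resize(im,None,fx=3.8,fy=3.8,interpolation=cv2.INTER_CUBIC)[:600,:800]
    cv2.imwrite(f'pics/{f}_crop.png',im)
E
```

```text
(no output)
```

View pics/top0_crop.png

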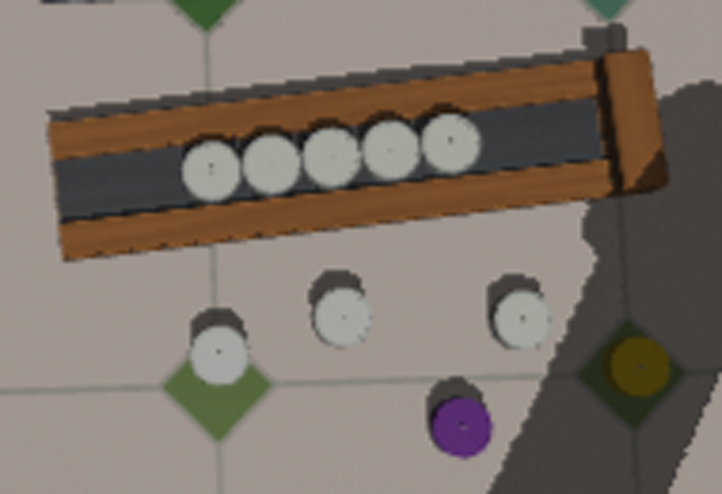

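View pics/scene0_crop.png

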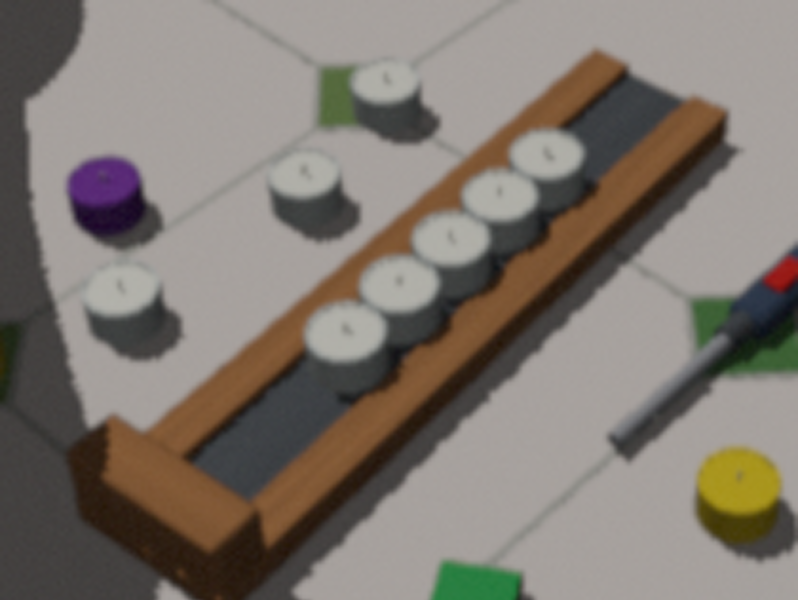

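The top crop shows the five row discs at (211,170), (271,164), (331,157), (390,149) and (451,142), the groove, the end block face at about x=600, and three spares toward the robot. The scene crop agrees. Next I'll take masks and positions.

```bash
cat > m.py <<'E'
from h import *
def discs(c,box,zt=0.040,amin=60):
    img=c['frame'].astype(int); u0,v0,u1,v1=box
    m=((img[...,1]>=img[...,0]-3)&(img[...,1]>110)&(abs(img[...,0]-img[...,2])<40)).astype(np.uint8)
    r=np.zeros_like(m); r[v0:v1,u0:u1]=m[v0:v1,u0:u1]
    d=cv2.erode(r,np.ones((3,3),np.uint8))
    n,l,s,ce=cv2.connectedComponentsWithStats(d)
    return r,[(ce[i],s[i]) for i in range(1,n) if s[i][4]>amin]
def wood(c,box):
    img=c['frame'].astype(int); u0,v0,u1,v1=box
    m=((img[...,0]>img[...,2]*1.8)&(img[...,0]>70)&(img[...,0]>img[...,1]*1.4)).astype(np.uint8)
    r=np.zeros_like(m); r[v0:v1,u0:u1]=m[v0:v1,u0:u1]
    return r
E
python3 - <<'E'
from m import *
P={}
for f,b in (('top0',(230,170,420,300)),('scene0',(130,160,340,330))):
    c=pickle.load(open(f'pics/{f}.png.pkl','rb'))
    r,D=discs(c,b,amin=20)
    for ce,s in D:
        z=0.040
        p=onz(c,*ce,z); 
        o,d=ray(c,*ce); k=c['depth'][int(round(ce[1])),int(round(ce[0]))]
        print(f,ce.round(1),s[2:],p.round(4),'depthpt',(o+d*k).round(4))
c=pickle.load(open('pics/top0.png.pkl','rb'))
m=wood(c,(230,170,420,300)); cv2.imwrite('pics/w.png',m*255)
cs,_=cv2.findContours(m,cv2.RETR_EXTERNAL,cv2.CHAIN_APPROX_NONE)
for q in cs:
    if cv2.contourArea(q)>200: print('wood',cv2.minAreaRect(q),cv2.approxPolyDP(q,3,True).reshape(-1,2).tolist())
# groove wall corners by eye from crop (scale 3.8)
for n,u,v,z in [('openL',55,155,.022),('openR',64,222,.022),('cornOuterTop',49,122,.022),('cornOuterBot',64,261,.022),('faceTop',604,60,.05),('faceBot',617,191,.05),('floorface_up',596,100,.016),('floorface_dn',602,158,.016)]:
    print(n,onz(c,230+u/3.8,170+v/3.8,z).round(4))
E
```

```text
top0 [348.2 207.2] [ 13  13 128] [ 0.5481 -0.019   0.04  ] depthpt [ 0.5474 -0.018   0.0466]
top0 [332.4 209.1] [ 13  13 127] [0.5446 0.0197 0.04  ] depthpt [0.5444 0.0199 0.0417]
top0 [316.8 211. ] [ 13  13 127] [0.5412 0.0577 0.04  ] depthpt [0.5411 0.0578 0.041 ]
top0 [301.  212.9] [ 13  13 124] [0.5376 0.0965 0.04  ] depthpt [0.5375 0.0965 0.0412]
top0 [285.3 214.7] [ 13  14 126] [0.5343 0.1347 0.04  ] depthpt [0.5341 0.1348 0.0421]
top0 [319.9 253.1] [ 13  13 132] [0.4391 0.0546 0.04  ] depthpt [0.4392 0.0538 0.0325]
top0 [367.5 253.9] [ 14  13 131] [ 0.4338 -0.0597  0.04  ] depthpt [ 0.434  -0.0619  0.0289]
top0 [287.4 263.5] [ 14  14 144] [0.4168 0.1334 0.04  ] depthpt [0.4168 0.1332 0.0291]
scene0 [230.7 180.4] [ 18  10 141] [0.4355 0.1206 0.04  ] depthpt [0.4222 0.1325 0.0251]
scene0 [245.7 225.2] [ 71  58 850] [0.5476 0.0496 0.04  ] depthpt [0.5443 0.0527 0.0355]
scene0 [209.  204.7] [ 18  13 164] [0.4565 0.0423 0.04  ] depthpt [0.4424 0.0533 0.0237]
scene0 [161. 235.] [ 21  15 196] [ 0.452  -0.0704  0.04  ] depthpt [ 0.438  -0.0621  0.0239]
scene0 [248.2 319.6] [ 60  22 51
[... 199 characters left out ...]
8], [246, 234], [254, 237]]
wood ((314.43096923828125, 198.40806579589844), (9.618097305297852, 143.89071655273438), 83.34557342529297) [[386, 191], [385, 186], [244, 202], [243, 207], [248, 211], [314, 200], [324, 202], [330, 198], [339, 200], [345, 196], [385, 195]]
wood ((396.8960876464844, 200.64059448242188), (35.75004959106445, 11.669448852539062), 81.46923065185547) [[399, 183], [389, 184], [394, 219], [403, 209]]
openL [0.5489 0.2348 0.022 ]
openR [0.5051 0.2299 0.022 ]
cornOuterTop [0.5707 0.2383 0.022 ]
cornOuterBot [0.4799 0.2304 0.022 ]
faceTop [ 0.5963 -0.119   0.05  ]
faceBot [ 0.5122 -0.1221  0.05  ]
floorface_up [ 0.5754 -0.1207  0.016 ]
floorface_dn [ 0.537  -0.1223  0.016 ]
```

Row spacing measures 38.6 mm and the whole row 154.3 mm against 154.4 expected, so the top-view measurement is consistent. The push direction is about (0.089, -0.996). I'll shut the fingers, turn the jaw axis along the groove (-21.4°), and go high to a point behind tealight 5.

{"op": "carry_out", "data": {
  "series": [
    {"tx": 15, "ty": 48, "az": -4.3, "hand": 0},
    {"tx": 15, "ty": 48, "az": -4.3, "hand": 0},
    {"tx": 15, "ty": 48, "az": -4.3, "hand": 0},
    {"tx": 15, "ty": 48, "az": -4.3, "hand": 0},
    {"tx": 15, "ty": 48, "az": -4.2, "hand": 0}
  ],
  "newtons": 15
}}

```text
invalid input at $.series[0]: expected keys ax, ay, az, tx, ty, tz, hand
```

{"op": "carry_out", "data": {
  "series": [
    {"tx": 15, "ty": 48, "hand": 0},
    {"tx": 15, "ty": 48, "hand": 0},
    {"tx": 15, "ty": 48, "hand": 0},
    {"tx": 15, "ty": 48, "hand": 0},
    {"tx": 15, "ty": 48, "hand": 0}
  ]
}}

```text
invalid input at $.series[0]: expected keys ax, ay, az, tx, ty, tz, hand
```

{"op": "carry_out", "data": {
  "series": [
    {"tx": 15, "ty": 48, "hand": 0},
    {"tx": 15, "ty": 48, "hand": 0},
    {"tx": 15, "ty": 48, "hand": 0},
    {"tx": 15, "ty": 48, "hand": 0},
    {"tx": 15, "ty": 48, "hand": 0}
  ]
}}

```text
invalid input at $.series[0]: expected keys ax, ay, az, tx, ty, tz, hand
```

{"op": "carry_out", "data": {
  "series": [
    {"ty": 48, "hand": 0},
    {"tz": -30, "hand": 0},
    {"tz": -30, "hand": 0},
    {"hand": 0}
  ]
}}

```text
invalid input at $.series[0]: expected keys ax, ay, az, tx, ty, tz, hand
```

Run:
```python
from h import *
from scipy.spatial.transform import Rotation as R
o=arm.get_obs(); print(o['time'],o['tcp_pos'],o['force'],o['opening'])
print(R.from_rotvec(o['ee_rot']).as_matrix().round(4))
for n in ['top','scene','wrist']: snap(n,n+'1.png')
```

```text
0.15 [ 0.28998203 -0.58129291  0.23885887] [-0.89272309 -0.88004936 -0.02873607] 0.09212479898975445
[[ 8.948e-01  4.464e-01 -7.000e-04]
 [ 4.464e-01 -8.948e-01  1.100e-03]
 [-1.000e-04 -1.300e-03 -1.000e+00]]
```

View pics/scene1.png

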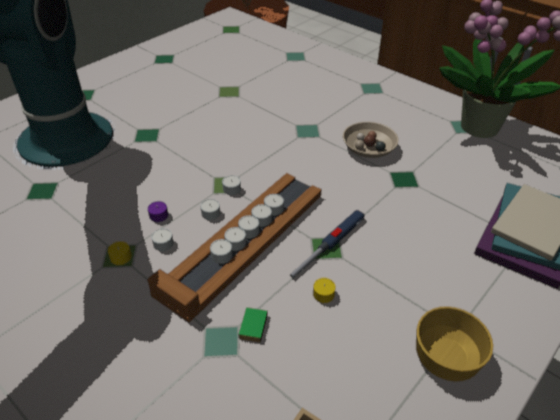

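View pics/wrist1.png

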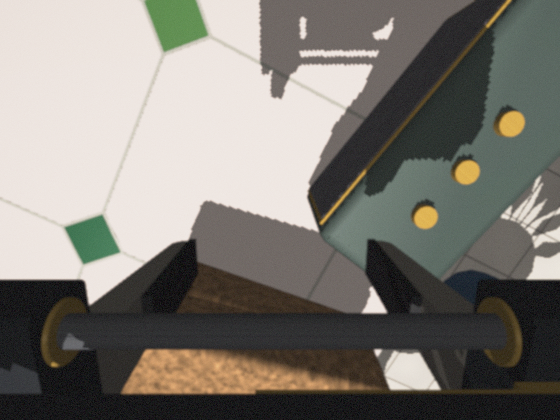

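All keys are required in each row, so nothing moved. The wrist view shows a teal and a brown object near the gripper, so I'll check their heights before moving.

Run:
```python
from h import *
c=pickle.load(open('pics/wrist1.png.pkl','rb'))
for u,v in [(250,300),(250,370),(200,380),(350,380),(250,240),(450,150),(400,100),(330,150),(350,230),(150,100),(130,230),(60,200),(480,290),(400,370),(300,330)]:
    o,d=ray(c,u,v); print((u,v),(o+d*c['depth'][v,u]).round(3))
```

```text
(250, 300) [ 0.171 -0.602  0.054]
(250, 370) [ 0.166 -0.615  0.15 ]
(200, 380) [ 0.139 -0.582  0.151]
(350, 380) [ 0.191 -0.696  0.145]
(250, 240) [ 0.214 -0.577 -0.   ]
(450, 150) [ 0.389 -0.661  0.152]
(400, 100) [ 0.414 -0.63   0.09 ]
(330, 150) [ 0.352 -0.612 -0.   ]
(350, 230) [ 0.308 -0.628  0.153]
(150, 100) [ 0.312 -0.41  -0.   ]
(130, 230) [ 0.161 -0.441 -0.002]
(60, 200) [ 0.16  -0.355 -0.   ]
(480, 290) [ 0.338 -0.614  0.307]
(400, 370) [-0.28  -1.391 -0.748]
(300, 330) [ 0.314 -0.574  0.318]
```

View pics/top1.png

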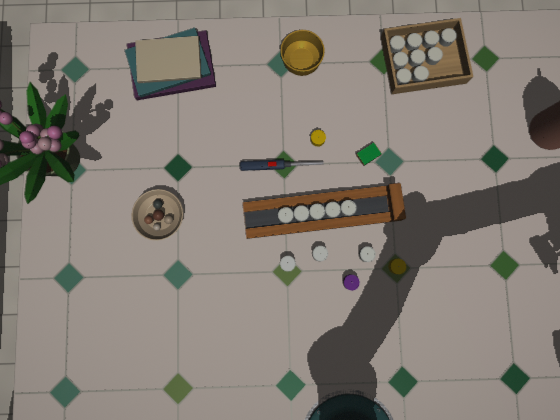

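The obstacles near the start top out at 0.15 m, below the fingertips at 0.21 m, and I move away from them. Going.

{"op": "carry_out", "data": {
  "series": [
    {"ax": 0, "ay": 0, "az": -4.3, "tx": 15, "ty": 48, "tz": 0, "hand": 0},
    {"ax": 0, "ay": 0, "az": -4.3, "tx": 15, "ty": 48, "tz": 0, "hand": 0},
    {"ax": 0, "ay": 0, "az": -4.3, "tx": 15, "ty": 48, "tz": 0, "hand": 0},
    {"ax": 0, "ay": 0, "az": -4.3, "tx": 15, "ty": 48, "tz": 0, "hand": 0},
    {"ax": 0, "ay": 0, "az": -4.2, "tx": 15, "ty": 48, "tz": 0, "hand": 0}
  ],
  "newtons": 15
}}

```text
time: 0.92
tcp_pos: [0.3656, -0.3401, 0.2398]
ee_rot: [3.138, 0.136, 0.001]
force: [0.5, 0.0, 0.6]
opening: 0.0439
```

{"op": "carry_out", "data": {
  "series": [
    {"ax": 0, "ay": 0, "az": 0, "tx": 15, "ty": 48, "tz": 0, "hand": 0},
    {"ax": 0, "ay": 0, "az": 0, "tx": 15, "ty": 48, "tz": 0, "hand": 0},
    {"ax": 0, "ay": 0, "az": 0, "tx": 15, "ty": 48, "tz": 0, "hand": 0},
    {"ax": 0, "ay": 0, "az": 0, "tx": 15, "ty": 48, "tz": 0, "hand": 0},
    {"ax": 0, "ay": 0, "az": 0, "tx": 15, "ty": 48, "tz": 0, "hand": 0}
  ]
}}

```text
time: 1.55
tcp_pos: [0.4405, -0.1001, 0.2399]
ee_rot: [3.138, 0.14, 0.001]
force: [0.6, -0.5, -0.5]
opening: 0.0005
```

{"op": "carry_out", "data": {
  "series": [
    {"ax": 0, "ay": 0, "az": 0, "tx": 15, "ty": 48, "tz": 0, "hand": 0},
    {"ax": 0, "ay": 0, "az": 0, "tx": 15, "ty": 48, "tz": 0, "hand": 0},
    {"ax": 0, "ay": 0, "az": 0, "tx": 15, "ty": 48, "tz": 0, "hand": 0},
    {"ax": 0, "ay": 0, "az": 0, "tx": 15, "ty": 48, "tz": 0, "hand": 0},
    {"ax": 0, "ay": 0, "az": 0, "tx": 15, "ty": 48, "tz": 0, "hand": 0}
  ]
}}

```text
time: 2.17
tcp_pos: [0.5156, 0.1398, 0.2398]
ee_rot: [3.138, 0.14, 0.001]
force: [0.4, -0.7, -0.6]
opening: 0.0004
```

{"op": "carry_out", "data": {
  "series": [
    {"ax": 0, "ay": 0, "az": 0, "tx": 14, "ty": 48, "tz": 0, "hand": 0},
    {"ax": 0, "ay": 0, "az": 0, "tx": 0, "ty": 0, "tz": -40, "hand": 0},
    {"ax": 0, "ay": 0, "az": 0, "tx": 0, "ty": 0, "tz": -40, "hand": 0},
    {"ax": 0, "ay": 0, "az": 0, "tx": 0, "ty": 0, "tz": -20, "hand": 0},
    {"ax": 0, "ay": 0, "az": 0, "tx": 0, "ty": 0, "tz": 0, "hand": 0}
  ]
}}

```text
time: 2.8
tcp_pos: [0.5281, 0.1859, 0.1381]
ee_rot: [3.138, 0.14, -0.005]
force: [-0.2, 0.4, 1.1]
opening: 0.0007
```

Run:
```python
from h import *
from scipy.spatial.transform import Rotation as R
o=arm.get_obs(); print(o['time'],o['tcp_pos'],o['force'],o['opening'])
print(R.from_rotvec(o['ee_rot']).as_matrix().round(4))
for n in ['scene','wrist','top']: snap(n,n+'2.png')
```

```text
2.8 [0.52812543 0.18591723 0.13810117] [-0.20809748  0.37267672  1.11606464] 0.0006663272153235554
[[ 9.96e-01  8.92e-02 -3.40e-03]
 [ 8.92e-02 -9.96e-01 -1.10e-03]
 [-3.50e-03  8.00e-04 -1.00e+00]]
```

View pics/scene2.png

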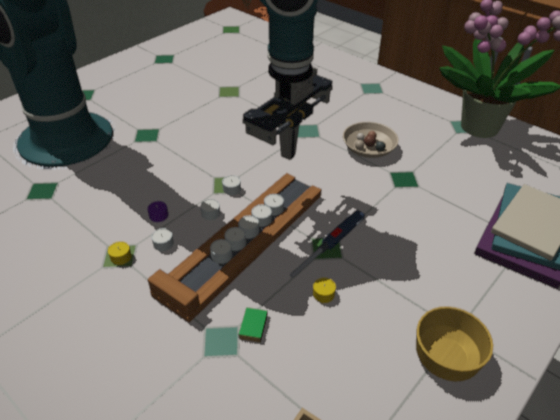

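View pics/wrist2.png

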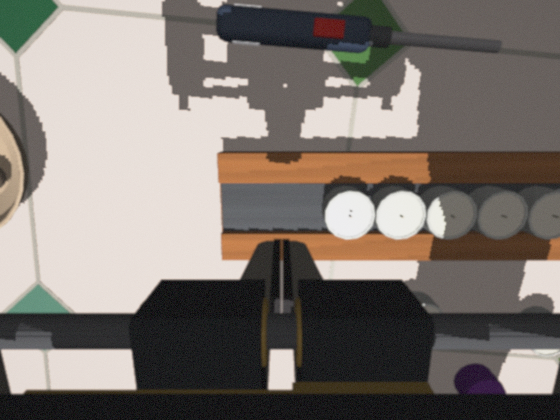

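The wrist view shows tealight 5 at (350,214), the groove aligned with the image, and the shut fingers at (282,240). I'll cross-check positions from this view.

Run:
```python
from h import *
c=pickle.load(open('pics/wrist2.png.pkl','rb'))
for n,u,v,z in [('T5',350,214,.04),('T4',401,215,.04),('T2',502,215,.04),('open outer up',219,152,.022),('open outer dn',222,258,.022),('wall up',221,183,.022),('wall dn',222,235,.022),('wall up in',420,184,.022),('wall dn in',420,235,.022)]: print(n,onz(c,u,v,z).round(4))
```

```text
T5 [0.5377 0.1347 0.04  ]
T4 [0.5403 0.0962 0.04  ]
T2 [0.5471 0.0202 0.04  ]
open outer up [0.5736 0.2384 0.022 ]
open outer dn [0.4859 0.2322 0.022 ]
wall up [0.5494 0.2358 0.022 ]
wall dn [0.5062 0.2331 0.022 ]
wall up in [0.5626 0.0786 0.022 ]
wall dn in [0.5206 0.0705 0.022 ]
```

Top and wrist views agree to within about 3 mm. The centre line at y=0.186 is at x≈0.531, so I shift +3 mm in x and descend to TCP z≈0.045 (tips 4 mm above the groove floor).

{"op": "carry_out", "data": {
  "series": [
    {"ax": 0, "ay": 0, "az": 0, "tx": 3, "ty": 2, "tz": -30, "hand": 0},
    {"ax": 0, "ay": 0, "az": 0, "tx": 0, "ty": 0, "tz": -25, "hand": 0},
    {"ax": 0, "ay": 0, "az": 0, "tx": 0, "ty": 0, "tz": -20, "hand": 0},
    {"ax": 0, "ay": 0, "az": 0, "tx": 0, "ty": 0, "tz": -8, "hand": 0},
    {"ax": 0, "ay": 0, "az": 0, "tx": 0, "ty": 0, "tz": 0, "hand": 0}
  ]
}}

```text
time: 3.58
tcp_pos: [0.5323, 0.1884, 0.0567]
ee_rot: [-3.138, -0.14, 0.0]
force: [-0.1, 0.4, 0.4]
opening: 0.0007
```

{"op": "carry_out", "data": {
  "series": [
    {"ax": 0, "ay": 0, "az": 0, "tx": 0, "ty": 0, "tz": -6, "hand": 0},
    {"ax": 0, "ay": 0, "az": 0, "tx": 0, "ty": 0, "tz": -5, "hand": 0},
    {"ax": 0, "ay": 0, "az": 0, "tx": 0, "ty": 0, "tz": 0, "hand": 0}
  ]
}}

```text
time: 3.95
tcp_pos: [0.532, 0.1882, 0.0454]
ee_rot: [3.138, 0.14, -0.001]
force: [0.4, 0.4, -0.4]
opening: 0.0004
```

Run:
```python
from h import *
o=arm.get_obs(); print(o['time'],o['tcp_pos'],o['force'],o['opening'],o['ee_rot'])
for n in ['scene']:
    c=snap(n,n+'3.png')
    im=c['frame'][130:290,140:340,::-1]; cv2.imwrite('pics/s3c.png',cv2.resize(im,None,fx=3.7,fy=3.7,interpolation=2))
```

```text
3.95 [0.532012   0.18822385 0.04537468] [ 0.43843077  0.36257849 -0.38959618] 0.00042549434384931334 [ 3.13823941e+00  1.40065622e-01 -6.67381537e-04]
```

View pics/s3c.png

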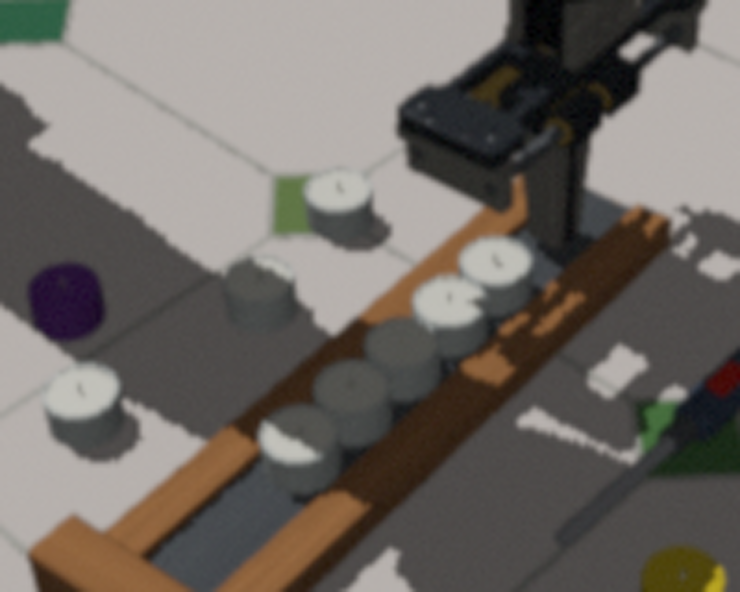

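The fingers stand in the groove, centred behind tealight 5, with no contact. Pushing slowly along (0.088, -0.996).

{"op": "carry_out", "data": {
  "series": [
    {"ax": 0, "ay": 0, "az": 0, "tx": 0.3, "ty": -3, "tz": 0, "hand": 0},
    {"ax": 0, "ay": 0, "az": 0, "tx": 0.3, "ty": -3, "tz": 0, "hand": 0},
    {"ax": 0, "ay": 0, "az": 0, "tx": 0.3, "ty": -3, "tz": 0, "hand": 0},
    {"ax": 0, "ay": 0, "az": 0, "tx": 0.3, "ty": -3, "tz": 0, "hand": 0},
    {"ax": 0, "ay": 0, "az": 0, "tx": 0.2, "ty": -3, "tz": 0, "hand": 0}
  ]
}}

```text
time: 4.62
tcp_pos: [0.5336, 0.173, 0.0456]
ee_rot: [3.138, 0.14, -0.0]
force: [-0.9, -0.6, 0.4]
opening: 0.0006
```

{"op": "carry_out", "data": {
  "series": [
    {"ax": 0, "ay": 0, "az": 0, "tx": 0.3, "ty": -3, "tz": 0, "hand": 0},
    {"ax": 0, "ay": 0, "az": 0, "tx": 0.3, "ty": -3, "tz": 0, "hand": 0},
    {"ax": 0, "ay": 0, "az": 0, "tx": 0.3, "ty": -3, "tz": 0, "hand": 0},
    {"ax": 0, "ay": 0, "az": 0, "tx": 0.3, "ty": -3, "tz": 0, "hand": 0},
    {"ax": 0, "ay": 0, "az": 0, "tx": 0.2, "ty": -3, "tz": 0, "hand": 0}
  ]
}}

```text
time: 5.25
tcp_pos: [0.535, 0.1583, 0.0456]
ee_rot: [-3.138, -0.14, -0.0]
force: [-0.1, 1.5, 0.7]
opening: 0.0006
```

Run:
```python
from h import *
o=arm.get_obs(); print(o['time'],o['tcp_pos'],o['force'],o['opening'],o['ee_rot'])
for n in ['scene']:
    c=snap(n,n+'4.png')
    im=c['frame'][130:290,140:340,::-1]; cv2.imwrite('pics/s4c.png',cv2.resize(im,None,fx=3.7,fy=3.7,interpolation=2))
```

```text
5.25 [0.53499987 0.15832401 0.04560605] [-0.14741371  1.54264746  0.70542967] 0.0005503620895897822 [-3.13831747e+00 -1.40346397e-01 -1.18652225e-04]
```

View pics/s4c.png

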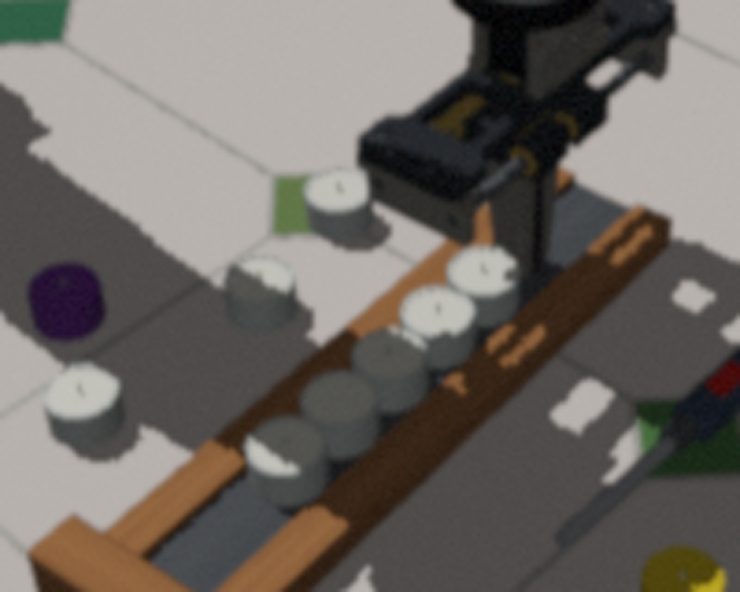

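The row is moving together (about 10 mm so far, 1.5 N). Continuing.

{"op": "carry_out", "data": {
  "series": [
    {"ax": 0, "ay": 0, "az": 0, "tx": 0.4, "ty": -4, "tz": 0, "hand": 0},
    {"ax": 0, "ay": 0, "az": 0, "tx": 0.3, "ty": -4, "tz": 0, "hand": 0},
    {"ax": 0, "ay": 0, "az": 0, "tx": 0.4, "ty": -4, "tz": 0, "hand": 0},
    {"ax": 0, "ay": 0, "az": 0, "tx": 0.3, "ty": -4, "tz": 0, "hand": 0},
    {"ax": 0, "ay": 0, "az": 0, "tx": 0.4, "ty": -4, "tz": 0, "hand": 0}
  ]
}}

```text
time: 5.92
tcp_pos: [0.5368, 0.1381, 0.0456]
ee_rot: [3.138, 0.14, -0.0]
force: [-0.1, 0.9, 0.2]
opening: 0.0005
```

{"op": "carry_out", "data": {
  "series": [
    {"ax": 0, "ay": 0, "az": 0, "tx": 0.4, "ty": -4, "tz": 0, "hand": 0},
    {"ax": 0, "ay": 0, "az": 0, "tx": 0.3, "ty": -4, "tz": 0, "hand": 0},
    {"ax": 0, "ay": 0, "az": 0, "tx": 0.4, "ty": -4, "tz": 0, "hand": 0},
    {"ax": 0, "ay": 0, "az": 0, "tx": 0.3, "ty": -4, "tz": 0, "hand": 0},
    {"ax": 0, "ay": 0, "az": 0, "tx": 0.4, "ty": -4, "tz": 0, "hand": 0}
  ]
}}

```text
time: 6.55
tcp_pos: [0.5386, 0.1181, 0.0456]
ee_rot: [3.138, 0.14, -0.0]
force: [0.3, 1.0, 0.6]
opening: 0.0003
```

{"op": "carry_out", "data": {
  "series": [
    {"ax": 0, "ay": 0, "az": 0, "tx": 0.4, "ty": -4, "tz": 0, "hand": 0},
    {"ax": 0, "ay": 0, "az": 0, "tx": 0.3, "ty": -4, "tz": 0, "hand": 0},
    {"ax": 0, "ay": 0, "az": 0, "tx": 0.4, "ty": -4, "tz": 0, "hand": 0},
    {"ax": 0, "ay": 0, "az": 0, "tx": 0.2, "ty": -3, "tz": 0, "hand": 0},
    {"ax": 0, "ay": 0, "az": 0, "tx": 0.2, "ty": -2, "tz": 0, "hand": 0}
  ]
}}

```text
time: 7.18
tcp_pos: [0.5401, 0.1011, 0.0456]
ee_rot: [3.138, 0.14, -0.0]
force: [-0.0, 0.2, 1.1]
opening: 0.0009
```

Run:
```python
from h import *
o=arm.get_obs(); print(o['time'],o['tcp_pos'],o['force'],o['opening'],o['ee_rot'])
for n in ['scene']:
    c=snap(n,n+'5.png')
    im=c['frame'][160:320,130:330,::-1]; cv2.imwrite('pics/s5c.png',cv2.resize(im,None,fx=3.7,fy=3.7,interpolation=2))
```

```text
7.175 [0.54006745 0.1011229  0.04557927] [-0.03972652  0.20435896  1.07679068] 0.0009466322304837287 [ 3.13841513e+00  1.39911600e-01 -9.28594403e-05]
```

View pics/s5c.png

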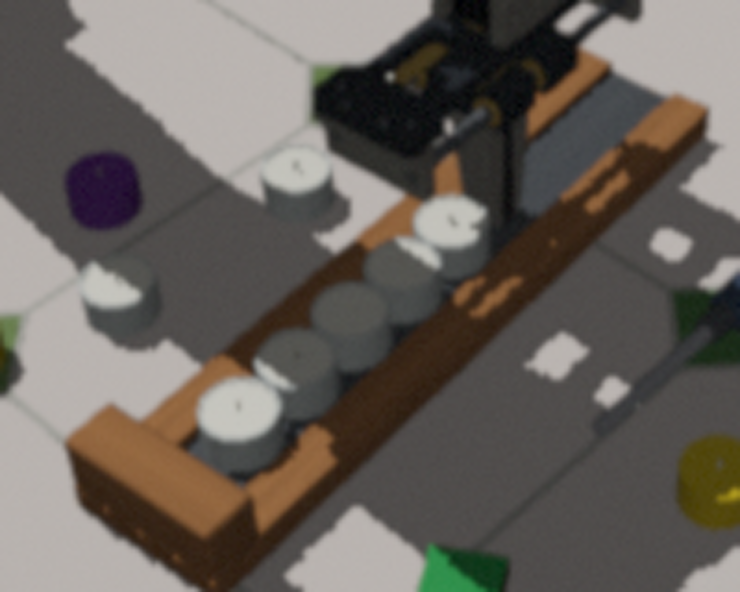

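About 15–20 mm remain and the row is tight and upright. Now smaller steps, watching the force.

{"op": "carry_out", "data": {
  "series": [
    {"ax": 0, "ay": 0, "az": 0, "tx": 0.2, "ty": -2, "tz": 0, "hand": 0},
    {"ax": 0, "ay": 0, "az": 0, "tx": 0.2, "ty": -2, "tz": 0, "hand": 0},
    {"ax": 0, "ay": 0, "az": 0, "tx": 0.2, "ty": -2, "tz": 0, "hand": 0},
    {"ax": 0, "ay": 0, "az": 0, "tx": 0.2, "ty": -2, "tz": 0, "hand": 0},
    {"ax": 0, "ay": 0, "az": 0, "tx": 0.2, "ty": -2, "tz": 0, "hand": 0}
  ]
}}

```text
time: 7.85
tcp_pos: [0.5411, 0.0912, 0.0456]
ee_rot: [3.138, 0.14, -0.0]
force: [0.8, 0.9, 0.2]
opening: 0.0006
```

{"op": "carry_out", "data": {
  "series": [
    {"ax": 0, "ay": 0, "az": 0, "tx": 0.1, "ty": -1, "tz": 0, "hand": 0},
    {"ax": 0, "ay": 0, "az": 0, "tx": 0.1, "ty": -1, "tz": 0, "hand": 0},
    {"ax": 0, "ay": 0, "az": 0, "tx": 0.1, "ty": -1, "tz": 0, "hand": 0}
  ]
}}

```text
time: 8.22
tcp_pos: [0.5414, 0.0883, 0.0456]
ee_rot: [3.138, 0.14, -0.0]
force: [-0.3, 1.5, -0.5]
opening: -0.0001
```

Run:
```python
from h import *
o=arm.get_obs(); print(o['time'],o['tcp_pos'],o['force'])
for n in ['scene']:
    c=snap(n,n+'6.png')
    im=c['frame'][200:320,140:290,::-1]; cv2.imwrite('pics/s6c.png',cv2.resize(im,None,fx=5,fy=5,interpolation=2))
```

```text
8.225 [0.54136555 0.08832787 0.04559462] [-0.30635188  1.46682799 -0.50466466]
```

View pics/s6c.png

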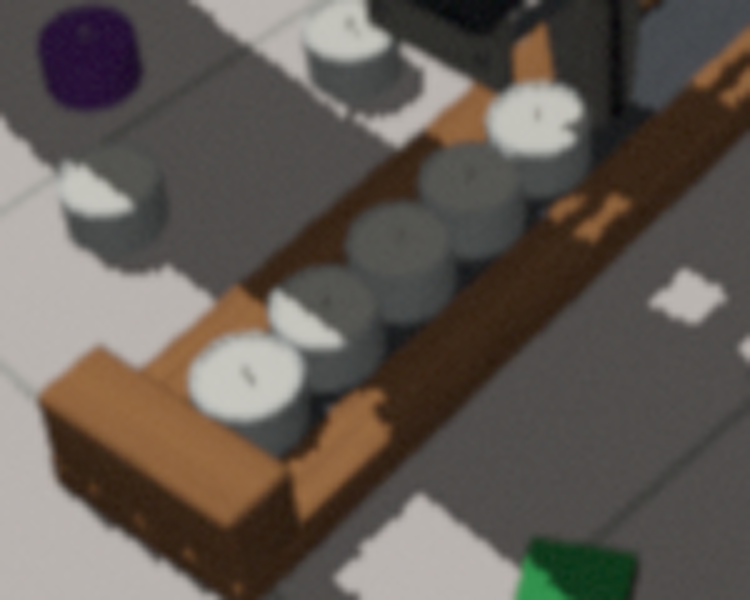

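Tealight 1 is not yet at the block, with a few mm of gap at crop (190,400). Continuing at 1 mm per row.

{"op": "carry_out", "data": {
  "series": [
    {"ax": 0, "ay": 0, "az": 0, "tx": 0.1, "ty": -1, "tz": 0, "hand": 0},
    {"ax": 0, "ay": 0, "az": 0, "tx": 0.1, "ty": -1, "tz": 0, "hand": 0}
  ]
}}

```text
time: 8.52
tcp_pos: [0.5416, 0.0863, 0.0456]
ee_rot: [3.138, 0.14, -0.0]
force: [-0.1, 0.7, 0.4]
opening: 0.0005
```

{"op": "carry_out", "data": {
  "series": [
    {"ax": 0, "ay": 0, "az": 0, "tx": 0.1, "ty": -1, "tz": 0, "hand": 0},
    {"ax": 0, "ay": 0, "az": 0, "tx": 0.1, "ty": -1, "tz": 0, "hand": 0}
  ]
}}

```text
time: 8.78
tcp_pos: [0.5417, 0.0843, 0.0455]
ee_rot: [3.138, 0.14, -0.0]
force: [-0.2, 0.2, 0.6]
opening: 0.0005
```

Run:
```python
from h import *
o=arm.get_obs(); print(o['time'],o['tcp_pos'],o['force'])
```

```text
8.775 [0.54172823 0.08426535 0.0455458 ] [-0.18241264  0.22794255  0.56735464]
```

{"op": "carry_out", "data": {
  "series": [
    {"ax": 0, "ay": 0, "az": 0, "tx": 0.1, "ty": -1, "tz": 0, "hand": 0},
    {"ax": 0, "ay": 0, "az": 0, "tx": 0.1, "ty": -1, "tz": 0, "hand": 0}
  ]
}}

```text
time: 9.02
tcp_pos: [0.542, 0.0836, 0.0458]
ee_rot: [-3.137, -0.141, -0.001]
force: [-0.8, 5.7, 0.3]
opening: 0.0004
```

Run:
```python
from h import *
o=arm.get_obs(); print(o['time'],o['tcp_pos'],o['force'])
for n in ['scene','top','wrist']:
    c=snap(n,n+'7.png')
    if n=='scene':
        im=c['frame'][200:320,140:290,::-1]; cv2.imwrite('pics/s7c.png',cv2.resize(im,None,fx=5,fy=5,interpolation=2))
    if n=='top':
        im=c['frame'][170:250,250:420,::-1]; cv2.imwrite('pics/t7c.png',cv2.resize(im,None,fx=4.7,fy=4.7,interpolation=2))
```

```text
9.025 [0.54201499 0.0836309  0.0457532 ] [-0.79265226  5.65711662  0.3023342 ]
```

View pics/s7c.png

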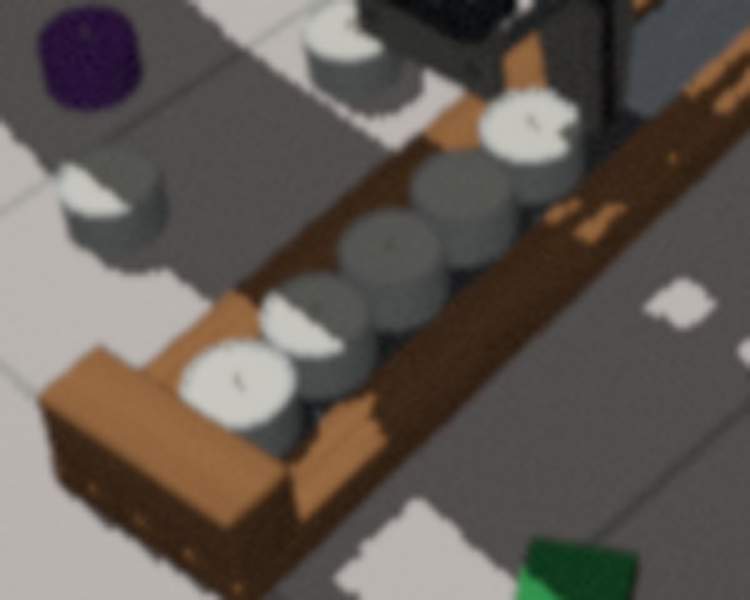

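View pics/t7c.png

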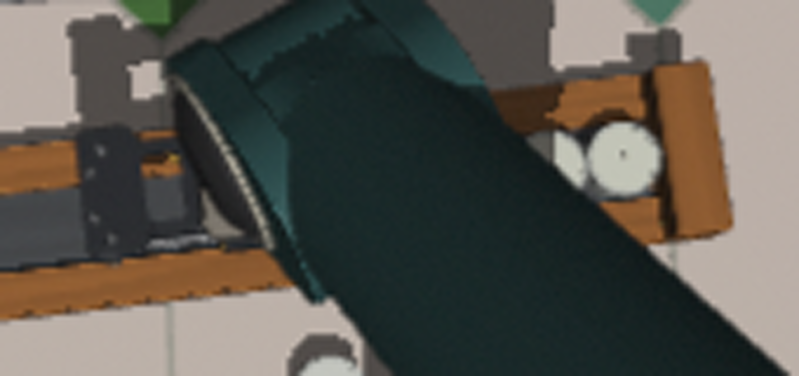

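View pics/wrist7.png

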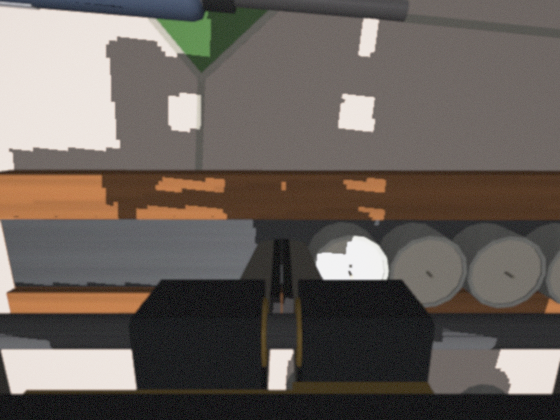

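The force jumped to 5.7 N and the TCP stopped short of its command. In the top view tealight 1 meets the block face at crop x≈661, so the row is home. I'll back off along the groove, then lift and clear the view.

{"op": "carry_out", "data": {
  "series": [
    {"ax": 0, "ay": 0, "az": 0, "tx": -0.1, "ty": 1, "tz": 0, "hand": 0},
    {"ax": 0, "ay": 0, "az": 0, "tx": -0.3, "ty": 3, "tz": 0, "hand": 0},
    {"ax": 0, "ay": 0, "az": 0, "tx": -0.8, "ty": 9, "tz": 0, "hand": 0},
    {"ax": 0, "ay": 0, "az": 0, "tx": -1, "ty": 12, "tz": 0, "hand": 0},
    {"ax": 0, "ay": 0, "az": 0, "tx": 0, "ty": 0, "tz": 0, "hand": 0}
  ]
}}

```text
time: 9.8
tcp_pos: [0.5395, 0.1089, 0.0456]
ee_rot: [-3.138, -0.144, 0.0]
force: [-0.4, -1.0, -0.3]
opening: 0.0008
```

{"op": "carry_out", "data": {
  "series": [
    {"ax": 0, "ay": 0, "az": 0, "tx": 0, "ty": 0, "tz": 20, "hand": 0},
    {"ax": 0, "ay": 0, "az": 0, "tx": 0, "ty": 0, "tz": 40, "hand": 0},
    {"ax": 0, "ay": 0, "az": 0, "tx": 0, "ty": 0, "tz": 50, "hand": 0},
    {"ax": 0, "ay": 0, "az": 0, "tx": 0, "ty": 40, "tz": 50, "hand": 0},
    {"ax": 0, "ay": 0, "az": 0, "tx": 0, "ty": 50, "tz": 30, "hand": 0}
  ]
}}

```text
time: 10.42
tcp_pos: [0.5411, 0.1959, 0.2388]
ee_rot: [-3.139, -0.134, -0.008]
force: [0.1, 0.3, -1.3]
opening: 0.0002
```

{"op": "carry_out", "data": {
  "series": [
    {"ax": 0, "ay": 0, "az": 0, "tx": 0, "ty": 50, "tz": 0, "hand": 0},
    {"ax": 0, "ay": 0, "az": 0, "tx": 0, "ty": 50, "tz": 0, "hand": 0},
    {"ax": 0, "ay": 0, "az": 0, "tx": 0, "ty": 50, "tz": 0, "hand": 0},
    {"ax": 0, "ay": 0, "az": 0, "tx": 0, "ty": 30, "tz": 0, "hand": 0},
    {"ax": 0, "ay": 0, "az": 0, "tx": 0, "ty": 0, "tz": 0, "hand": 0}
  ]
}}

```text
time: 11.05
tcp_pos: [0.5386, 0.3789, 0.2355]
ee_rot: [-3.137, -0.146, -0.0]
force: [0.6, -0.7, 0.3]
opening: 0.0007
```

Run:
```python
from m import *
o=arm.get_obs(); print(o['time'],o['tcp_pos'],o['force'])
c=snap('top','top8.png')
im=c['frame'][170:290,230:420,::-1]; cv2.imwrite('pics/t8c.png',cv2.resize(im,None,fx=4.2,fy=4.2,interpolation=2))
s=snap('scene','scene8.png')
im=s['frame'][180:320,140:320,::-1]; cv2.imwrite('pics/s8c.png',cv2.resize(im,None,fx=4.2,fy=4.2,interpolation=2))
c0=pickle.load(open('pics/top0.png.pkl','rb'))
for q in (c0,c):
    r,D=discs(q,(230,170,420,300),amin=20)
    P=[onz(q,*ce,.04) for ce,_ in D]
    for p in P: print(p.round(4))
    row=sorted([p for p in P if p[0]>.5],key=lambda p:p[1]); print('gaps',[round(np.linalg.norm(a-b),4) for a,b in zip(row,row[1:])])
```

```text
11.05 [0.53857496 0.37887609 0.23554366] [ 0.61858039 -0.7069979   0.31503572]
[ 0.5481 -0.019   0.04  ]
[0.5446 0.0197 0.04  ]
[0.5412 0.0577 0.04  ]
[0.5376 0.0965 0.04  ]
[0.5343 0.1347 0.04  ]
[0.4391 0.0546 0.04  ]
[ 0.4338 -0.0597  0.04  ]
[0.4168 0.1334 0.04  ]
gaps [np.float64(0.0389), np.float64(0.0381), np.float64(0.0389), np.float64(0.0384)]
[ 0.5507 -0.0535  0.04  ]
[ 0.4341 -0.059   0.04  ]
[0.4008 0.1354 0.04  ]
[ 0.384  -0.1143  0.04  ]
gaps []
```

View pics/t8c.png

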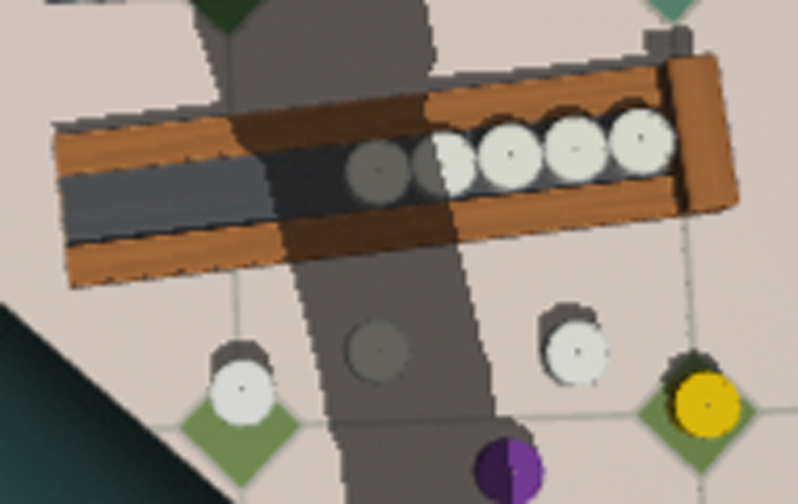

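View pics/s8c.png

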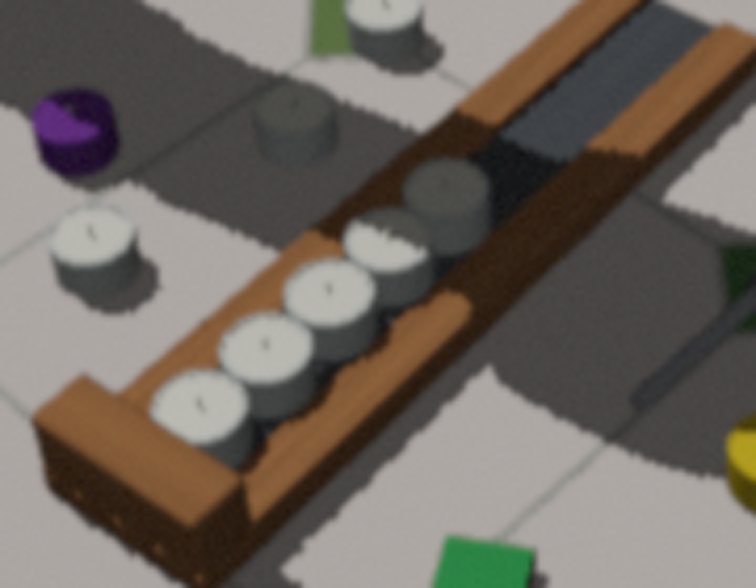

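The row lies tight against the block in both views, and all five stand upright. The mask merged the discs in the changed light, so I'll do a numeric check from the disc centres in the crop.

Run:
```python
from h import *
c=pickle.load(open('pics/top8.png.pkl','rb'))
g=cv2.cvtColor(c['frame'],cv2.COLOR_RGB2GRAY)[170:220,300:400]
g=cv2.createCLAHE(4,(4,8)).apply(g); G=cv2.resize(g,None,fx=8,fy=8,interpolation=2)
H=cv2.HoughCircles(G,cv2.HOUGH_GRADIENT,1,90,param1=80,param2=14,minRadius=54,maxRadius=68)
P=sorted([(*onz(c,300+x/8-.44,170+y/8-.44,.04)[:2],r/8) for x,y,r in H[0]],key=lambda p:p[1])
print(np.round(P,4)); print([round(np.hypot(a[0]-b[0],a[1]-b[1]),4) for a,b in zip(P,P[1:])])
for u,v in [(641,140),(575,148),(510,156),(445,163),(379,171)]: print(onz(c,230+u/4.2-.38,170+v/4.2-.38,.04).round(4))
for u,v in [(668,60),(688,208)]: print('face',onz(c,230+u/4.2-.38,170+v/4.2-.38,.05).round(4))
```

```text
[[ 0.5551 -0.1025  7.85  ]
 [ 0.5516 -0.0636  8.0125]
 [ 0.5497 -0.025   7.5875]
 [ 0.5453  0.0123  7.875 ]
 [ 0.5422  0.0524  7.4625]]
[np.float64(0.0391), np.float64(0.0386), np.float64(0.0377), np.float64(0.0401)]
[ 0.5561 -0.1026  0.04  ]
[ 0.5525 -0.064   0.04  ]
[ 0.549  -0.0261  0.04  ]
[0.546  0.0118 0.04  ]
[0.5425 0.0503 0.04  ]
face [ 0.601  -0.1186  0.05  ]
face [ 0.5148 -0.1248  0.05  ]
```

Tealight 1's centre is 19.2 mm from the block face, which is one radius, so it is in contact. Total length is 155 mm. Handing in.

```bash
python3 -c "
from plant import arm
print(arm.finish_job())"
```

```text
the job is handed in; nothing more can be done
None
```

I pushed the row along the groove with the shut fingertips on the last tealight until it met the end block, and handed the job in at about 11 s. The push was about 85 mm and read about 1 N on the way. At the block it jumped to 5.7 N and the tool stopped short of its command. I then backed off 25 mm along the groove, lifted the arm and moved it clear.

**Last checks:**
- **End block:** the centre of tealight 1 measured about 19.2 mm from the block face, which is one radius, so it is touching.
- **Gaps:** the row measured about 155 mm from first to last centre, against 154.4 mm for touching cups. Single spacings by circle fit were 37.7 to 40.1 mm. The spread looks like shadow noise, as centres read by eye gave about 38 to 39 mm.
- **Tealights and the rest:** all five looked upright in the groove in both views. The spare nearest the end block had moved less than 1 mm by measurement. The other spares, the matchbox and the part of the lighter in view looked unmoved, but I did not measure them. I did not look at the shell dish at the end, though the arm did not go low near it.

**What failed:** my first move calls were refused for missing keys, so nothing moved. After the push, the colour mask merged the discs in the changed light, so I used circle fits and disc centres read by eye instead.

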